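# Fetch the soldering block from behind the jars

### The arm

A 7-joint arm with a two-finger parallel gripper is mounted at the origin on the work surface. World frame = base frame: x ahead of the robot, y to its left, z up, the work surface at z = 0. Lengths are in m, angles in rad, forces in N, time in s.
With the tool pointing down it reaches from about 0.425 to 0.975 m from the base axis. Payload 16.7 kg.
Tool frame: the origin (TCP) lies between the finger pads; the fingertips stand 8 mm ahead of it and the grasp point (between the pads) lies 11 mm behind it (env.tip_reach is the distance from the TCP to the fingertips, in m); z points along the fingers, y is the line along which they close (so a half turn about z gives the same grasp; the last joint's range is limited). The gripper opens to 85 mm and grips with 20 to 120 N. Pads are 22 mm wide; open, the fingers measure 114 mm over their backs; the gripper's body (76 mm by 85 mm) begins 54 mm behind the grasp point. The pads swing forward as they close: fully open they stand 13 mm farther back than shut.
Start: joints at [1.063, 0.426, 0.074, 1.606, -0.034, 1.111, -0.067], TCP at [0.236, -0.632, 0.213] pointing down, gripper open.
Joint ranges: [-2.85, 2.85], [-0.5, 2.14], [-1.23, 1.37], [0.21, 2.46], [-1.02, 4.16], [0.16, 2.05], [-2.73, 2.73]. Speed limits (rad/s): [1.89, 1.89, 2.39, 2.39, 3.01, 3.01, 3.01].

### API

Orientations are given as a unit quaternion [x, y, z, w].
In Python, from workcell import env, jaws, viewer gives the robot as it stands. The module is installed in compiled form; this text tells all that it offers. Calls block until the motion is done:
- env.goto(position, orientation): joint-space move of the TCP to a pose.
- env.servo_line(position, attitude=None, speed=0.15, guard=None): straight line of the TCP; attitude=None keeps the orientation; speed is the mean speed in m/s. With guard (N) it stops when the force on the tool has changed by that much, and returns True; else False.
- env.move_j(angles): joint-space move.
- jaws.let_go() and jaws.gripper_close(effort=None): open the fingers fully, or close them until they stop; effort is the grip in N (None keeps the last).
- env.pause(seconds).
- env.solve_ik(position, orientation): joint angles nearest the present ones, or None.
- env.observe(): the state.
- viewer.grab_frame(name): name is "scene" or "top" or "wrist"; returns the picture (420x560x3 uint8, red, green, blue); there is no depth.
- viewer.camera_params(name): a dict with "fovy" (degrees; the focal length in pixels is half the picture's height over the tangent of half this angle, whatever the lens; pixels are square), "cx", "cy" (the principal point, pixels), "R" (3x3) and "t" (3): a world point X has camera coordinates R X + t; the wrist camera has in their place "mount" (4x4, takes a point from camera to tool coordinates, whose origin is the TCP and whose axes are the flange's). Camera axes: x right, y down, z forward; pixel columns grow to the right and rows downward; lengths in m; the calibration is good to about 2 mm. A picture is of the moment at which its call begins: read the wrist's pose just before it. camera_params takes no time and is no camera call.
A pose or a line that the arm cannot do raises env.PlanningError and nothing moves.
- env.sign_off(): hands the job in; it is judged then, once.
Trained networks look in the newest picture that a camera, given by its name, has taken for a name from the list of things; names that differ only in an ending like _2 or _b are one class to them, and where a whole thing is asked for, a point or a joint stands for the part that bears it (a point fixed in the world has none). Each returns a list of dicts, best first, with "conf" (0 to 1); they miss things now and then, are a little off and sometimes report something else, mostly with a low value. They report only what shows in the picture. A call takes as long as a camera call. They do not tell look-alikes from the thing itself.
- viewer.spot_in(thing, camera): "at" ([x, y, z] in m, in the coordinates of the camera as it stood for that picture, good to about 4 mm: the middle of the surface that is visible of it).
The state is a dict: "t": time; "q": joint angles; "dq": joint speeds; "joint_efforts": joint torques, N m; "tool_pos": TCP position; "ee_rot": TCP orientation; "force": force on the tool from outside, world axes, zero at the start; "torque": the same for the moment, N m; "finger_gap": opening from 0.0 (shut) to 1.0 (fully open); "gripper_force": force on a finger pad.
Only numpy, scipy, OpenCV 4.12 (cv2) and the standard library are available. Lean on these libraries where they do the work, as an engineer would, in place of code of your own. Each camera call takes 0.05 s, during which the arm holds its last target. There are 200 camera calls.

### The job

The soldering block lies in the wooden tray behind a row of three jars: first stand all three jars upright on the cork mat, leaving the block where it is meanwhile. Only then take the block out and lay it flat on the middle of the round soldering disc, and after that stand each jar back upright on the very spot in the tray where that jar stood at the start. Don't knock any jar over, and leave the brush, hammer and beaker alone.

Things in the scene. Friction and masses are not known exactly. Their poses are not given: they have to be found in the camera images.
- jar_blue: lidded round jar, amber glass with a blue lid; 48 mm diameter, 95 mm high (body to 76 mm, neck, lid of the same 48 mm diameter from 80 to 95 mm), about 150 g. Origin: centre of its underside, z up the jar. Starts upright on the tray floor in the row of three on the robot's side of the block
- jar_red: lidded round jar, white body with a red lid; 48 mm diameter, 95 mm high (body to 76 mm, neck, lid of the same 48 mm diameter from 80 to 95 mm), about 150 g. Origin: centre of its underside, z up the jar. Starts upright on the tray floor in the row of three on the robot's side of the block
- jar_yellow: lidded round jar, aluminium body with a yellow lid; 48 mm diameter, 95 mm high (body to 76 mm, neck, lid of the same 48 mm diameter from 80 to 95 mm), about 150 g. Origin: centre of its underside, z up the jar. Starts upright on the tray floor in the row of three on the robot's side of the block
- block: sand-coloured rectangular soldering block with a grid of small dots on top: 55 mm along its x, 140 mm along its y, 30 mm high, about 200 g. Origin: centre of its underside. It starts flat on the tray floor, long side along the row of jars, about 5 to 22 mm clear behind them; too long to grip along y, so it is gripped across its 55 mm
- tray: fixed wooden tray with a low rim: 200 mm along its x, 260 mm along its y, floor 6 mm above the bench, rim 6 mm wide and 14 mm high. Origin: centre of its underside; its x points from the jar row (x about -36 mm, jars about 72 mm apart along y, in any order) to the block (x about +30 mm)
- mat: fixed square cork mat, 190 mm x 190 mm, 4 mm thick, on the bench left or right of the tray; room for three jars about 105 mm apart. Origin: centre of its underside
- disc: fixed round soldering disc, steel pan of 196 mm diameter with an off-white ceramic top of 184 mm diameter, flat top face 32 mm above its origin (centre of its underside, on the bench); on the other side of the tray from the mat
- brush: bystander: flat wooden-handled bench brush, 200 mm long, 42 mm wide, 20 mm high, lying crosswise on the bench beyond the tray; origin: on the bench under its middle, x along it. Leave alone
- beaker: bystander: small open green glass beaker, 60 mm diameter, 70 mm high, beyond the left-hand place; origin: centre of its underside. Leave alone
- hammer: bystander: wooden-handled steel hammer, 260 mm long, 26 mm high, lying crosswise beyond the right-hand place; origin: on the bench under its middle, x along it towards the head. Leave alone
There are look-alikes about, which are no part of the job. Several things have the shape of the jar_red; the one meant has the colours described above.

How it is judged:
On the way, in this order (a step that is already met when the one before it is completed fails the run):
1. all three jars stand on the cork mat while the block still lies where it was (within 30 mm) (x of jar_blue in the frame of mat between -0.09 and 0.09 m and y of jar_blue in the frame of mat between -0.09 and 0.09 m and height (world z) of each of jar_blue, jar_red, jar_yellow below 0.009 m and angle between each of jar_blue, jar_red, jar_yellow's own z axis and vertical below 0.15 rad and linear speed of each of jar_blue, jar_red, jar_yellow below 0.03 m/s and x of jar_red in the frame of mat between -0.09 and 0.09 m and y of jar_red in the frame of mat between -0.09 and 0.09 m and x of jar_yellow in the frame of mat between -0.09 and 0.09 m and y of jar_yellow in the frame of mat between -0.09 and 0.09 m and distance of block from where it was at the start of the episode below 0.03 m), for 0.2 s.
2. the block lies flat on the middle of the disc (within 15 mm) while the jars are still on the mat (horizontal distance between block and disc below 0.015 m and z of block in the frame of disc between 0.028 and 0.036 m and angle between block's own z axis and vertical below 0.08 rad and linear speed of each of block, jar_blue, jar_red, jar_yellow below 0.03 m/s and x of jar_blue in the frame of mat between -0.09 and 0.09 m and y of jar_blue in the frame of mat between -0.09 and 0.09 m and height (world z) of each of jar_blue, jar_red, jar_yellow below 0.009 m and angle between each of jar_blue, jar_red, jar_yellow's own z axis and vertical below 0.15 rad and x of jar_red in the frame of mat between -0.09 and 0.09 m and y of jar_red in the frame of mat between -0.09 and 0.09 m and x of jar_yellow in the frame of mat between -0.09 and 0.09 m and y of jar_yellow in the frame of mat between -0.09 and 0.09 m), for 0.2 s.
At the end, for the whole second after the job is handed in: The block lies flat on the disc, its centre within 15 mm of the disc's centre, and each jar stands upright in the tray within 15 mm of where it stood at the start; all released and at rest (horizontal distance between block and disc below 0.015 m and z of block in the frame of disc between 0.028 and 0.036 m and angle between block's own z axis and vertical below 0.08 rad and linear speed of each of block, jar_blue, jar_red, jar_yellow below 0.03 m/s and distance of each of jar_blue, jar_red, jar_yellow from where it was at the start of the episode below 0.015 m and angle between each of jar_blue, jar_red, jar_yellow's own z axis and vertical below 0.1 rad); the robot touches nothing.
It fails at once if a jar is knocked over (angle between any of jar_blue, jar_red, jar_yellow's own z axis and vertical above 0.7 rad).
It fails at once if the brush, hammer or beaker is disturbed (moved more than 30 mm) (distance of any of brush, beaker, hammer from where it was at the start of the episode above 0.03 m).
It also fails if it takes over 136 s, if anything falls off the work surface, if the arm or the gripper's body presses on something with over 40 N, if the wrist force passes 120 N, or if a joint passes its speed limit or range.

## Working session

There is one attempt and no reset: what is moved stays moved. The work goes in short steps, each a Python script; the robot and the scene stay as the last script left them, time stands still between calls to the robot, and variables do not carry over. Pictures are saved under pics/ and viewed, at most 14 in all, crops included, and the job is handed in when it is done.

```bash
mkdir -p pics; cat > h.py <<'E'
import numpy as np, cv2
from workcell import env, jaws, viewer
def save(cam,name):
    im=viewer.grab_frame(cam); cv2.imwrite('pics/'+name,im[:,:,::-1]); return im
def K(p): 
    f=210/np.tan(np.radians(p['fovy'])/2); return f,p['cx'],p['cy']
def pix(cam,X):
    p=viewer.camera_params(cam); f,cx,cy=K(p); c=np.array(p['R'])@X+np.array(p['t']); return np.array([cx+f*c[0]/c[2],cy+f*c[1]/c[2]])
def ray(cam,uv,z):
    p=viewer.camera_params(cam); f,cx,cy=K(p); R=np.array(p['R']);t=np.array(p['t'])
    o=-R.T@t; d=R.T@np.array([(uv[0]-cx)/f,(uv[1]-cy)/f,1]); return o+d*(z-o[2])/d[2]
def spots(th,cam):
    p=viewer.camera_params(cam); R=np.array(p['R']);t=np.array(p['t'])
    return [(round(d['conf'],2),(R.T@(np.array(d['at'])-t)).round(4),pix(cam,R.T@(np.array(d['at'])-t)).round()) for d in viewer.spot_in(th,cam)]
E
python3 - <<'E'
from h import *
for c in ('top','scene'):
    save(c,c+'0.png'); p=viewer.camera_params(c); print(c,p)
    for th in ['jar_blue','jar_red','jar_yellow','block','tray','mat','disc','beaker','hammer','brush']: print(th,spots(th,c))
print(env.observe(), env.tip_reach)
E
```

```text
top {'fovy': 47.578444300909496, 'cx': 284.6004311441, 'cy': 214.34852975723695, 'R': array([[-0.02197169, -0.99968939, -0.01176323],
       [-0.99104411,  0.02332881, -0.13148134],
       [ 0.13171492,  0.00876901, -0.99124885]]), 't': array([0.02978535, 0.55345605, 1.14034082])}
jar_blue [(0.61, array([0.4693, 0.1094, 0.0996]), array([245., 248.])), (0.24, array([0.4419, 0.3132, 0.0291]), array([165., 263.]))]
jar_red [(0.9, array([0.4828, 0.0408, 0.0999]), array([275., 241.])), (0.84, array([0.3395, 0.1375, 0.0948]), array([234., 305.])), (0.75, array([0.3473, 0.052 , 0.0972]), array([271., 301.]))]
jar_yellow [(0.74, array([ 0.488 , -0.0284,  0.1049]), array([305., 238.]))]
block [(0.96, array([0.5433, 0.0535, 0.0377]), array([270., 219.]))]
tray [(0.68, array([0.5117, 0.0458, 0.0035]), array([274., 233.]))]
mat [(0.66, array([ 0.4414, -0.3014,  0.002 ]), array([413., 258.]))]
disc [(0.92, array([0.4401, 0.3159, 0.028 ]), array([164., 263.]))]
beaker [(0.56, array([0.7422, 0.2887, 0.0334]), array([176., 143.]))]
hammer [(0.77, array([ 0.7534, -0.3185,  0.0267]), array([415., 134.
[... 1263 characters left out ...]
1, 'q': array([ 1.06350421,  0.42610392,  0.07391752,  1.60600417, -0.0340823 ,
        1.11081617, -0.06711448]), 'dq': array([-0.00126062, -0.0003326 ,  0.00132047,  0.00064523, -0.000616  ,
       -0.00090015,  0.00068003]), 'joint_efforts': array([-2.00817107e-03, -9.49561071e+01,  3.75706270e+00, -4.63893270e+01,
        1.92422129e-02,  2.44927047e-03, -4.79710138e-05]), 'tool_pos': array([ 0.2363402 , -0.63222462,  0.21269787]), 'ee_rot': array([ 9.84047894e-01,  1.77903738e-01, -4.64683335e-06, -3.61441083e-05]), 'force': array([0.25364186, 0.15011582, 0.69183875]), 'torque': array([ 0.03788436, -0.00110974,  0.00646361]), 'gripper_force': 0.0, 'finger_gap': 1.0026464097982746} 0.008
```

```bash
python3 - <<'E'
import cv2
im=cv2.imread('pics/top0.png'); cv2.imwrite('pics/top0c.png',cv2.resize(im[190:330,210:340],None,fx=4.2,fy=4.2,interpolation=cv2.INTER_CUBIC))
E
```

```text
(no output)
```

View pics/top0.png

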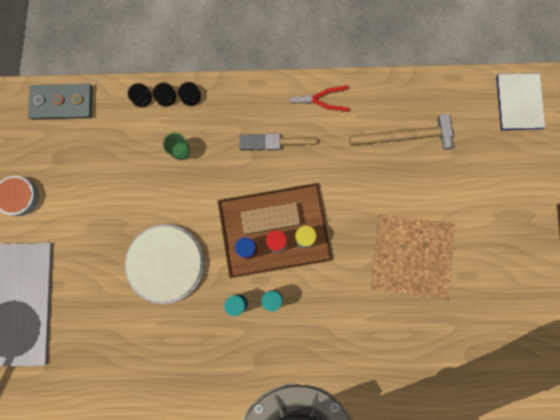

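View pics/top0c.png

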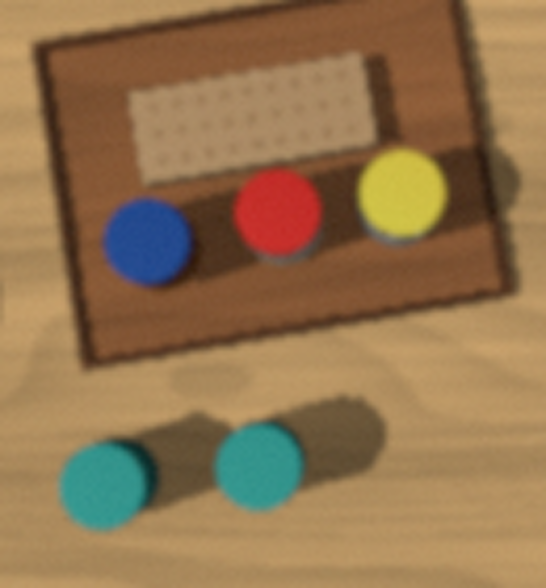

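View pics/scene0.png

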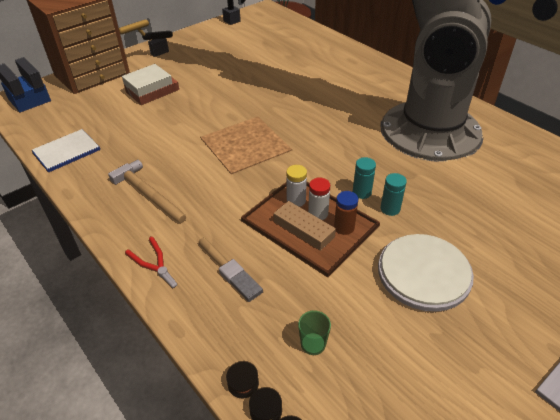

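```bash
cat > meas.py <<'E'
from h import *
def blob(im,lo,hi,near,dist):
    hsv=cv2.cvtColor(im,cv2.COLOR_RGB2HSV); m=cv2.inRange(hsv,lo,hi)
    n,l,s,c=cv2.connectedComponentsWithStats(m)
    ok=[i for i in range(1,n) if np.hypot(*(c[i]-near))<dist and s[i,4]>60]
    if not ok: return None
    i=max(ok,key=lambda i:s[i,4]); return (l==i).astype(np.uint8),c[i],s[i,4]
LID={'blue':((108,150,60),(125,255,255)),'red':((0,200,130),(4,255,255)),'yellow':((26,120,120),(34,255,255))}
E
python3 - <<'E'
from meas import *
im=cv2.imread('pics/top0.png')[:,:,::-1].copy()
hsv=cv2.cvtColor(im,cv2.COLOR_RGB2HSV)
for n,u in dict(blue=(245,248),red=(276,240),yellow=(305,236)).items():
    print(n,hsv[u[1],u[0]])
    b=blob(im,*LID[n],u,12)
    if b: print(b[1],b[2],cv2.minEnclosingCircle(cv2.findNonZero(b[0])),ray('top',b[1],0.101))
for n,u in dict(block=(260,214),mat=(413,258),disc=(164,263),wood=(60,250),tray=(250,265)).items(): print(n,hsv[u[1]-2:u[1]+3,u[0]-2:u[0]+3].reshape(-1,3).mean(0))
# manual corners from 4.2x crop (offset 210,190)
f=lambda u,v:(210+u/4.2,190+v/4.2)
c=[ray('top',f(*p),0.036)[:2] for p in ((128,92),(362,53),(376,145),(144,184))]
print('block',np.mean(c,0),[np.hypot(*(c[i]-c[i-1])) for i in range(4)],np.degrees(np.arctan2(*(c[0]-c[1])[::-1]))-90,np.degrees(np.arctan2(*(c[3]-c[2])[::-1]))-90)
c=[ray('top',p,0.004)[:2] for p in ((378,215),(455,221),(449,297),(372,290))]
print('mat',np.mean(c,0),[np.hypot(*(c[i]-c[i-1])) for i in range(4)],np.degrees(np.arctan2(*(c[0]-c[1])[::-1]))-90)
m=((hsv[:,:,1]<75)&(hsv[:,:,2]>150)).astype(np.uint8); m[:,:110]=0;m[:,215:]=0;m[:200]=0;m[320:]=0
p=cv2.findNonZero(cv2.morphologyEx(m,cv2.MORPH_OPEN,np.ones((3,3)))); 
e=cv2.fitEllipse(cv2.convexHull(p)); print('disc',e,ray('top',e[0],0.032))
E
```

```text
blue [109 194 142]
[245.03484321 247.12195122] 287 ((245.0, 247.2857208251953), 9.5885648727417) [0.47105974 0.10991087 0.101     ]
red [  1 199 197]
[276.18181818 239.24401914] 209 ((275.5788269042969, 238.99754333496094), 9.63071060180664) [0.48768063 0.03741773 0.101     ]
yellow [ 27 170 206]
[305.05610561 236.06270627] 303 ((305.0294189453125, 236.2058868408203), 10.101738929748535) [ 0.49353683 -0.02970339  0.101     ]
block [ 15.8  106.12 168.2 ]
mat [ 15.2  127.64 179.36]
disc [ 26.56  35.32 205.32]
wood [ 17.36 117.96 180.88]
tray [ 12.84 153.08 125.84]
block [0.54538663 0.05314612] [np.float64(0.05536481595929308), np.float64(0.1399433606333653), np.float64(0.05523828217443313), np.float64(0.1379235618316459)] 8.208870959116666 8.262216413951663
mat [ 0.44720857 -0.30278647] [np.float64(0.18878054588759152), np.float64(0.194201745857059), np.float64(0.190690574391711), np.float64(0.19039052941022055)] -5.859838674940335
disc ((162.19496154785156, 264.0738830566406), (75.42642211914062, 79.91613006591797), 8.598978996276855) [0.4386049  0.32029891 0.032     ]
```

```bash
python3 - <<'E'
from meas import *
LID['red']=((0,150,90),(6,255,255)); LID['blue']=((100,150,60),(125,255,255))
from scipy.optimize import least_squares
for cam in('top','scene'):
    im=cv2.imread(f'pics/{cam}0.png')[:,:,::-1].copy(); hsv=cv2.cvtColor(im,cv2.COLOR_RGB2HSV)
    for n,u in (dict(blue=(245,248),red=(276,240),yellow=(305,236)) if cam=='top' else dict(blue=(347,203),red=(319,187),yellow=(296,174))).items():
        b=blob(im,*LID[n],u,12)
        if b: 
            # scene sees lid side too: use lid centroid at mid lid height approx
            print(cam,n,b[1],b[2],ray(cam,b[1],0.101 if cam=='top' else .0965)[:2])
    m=((hsv[:,:,1]<60)&(hsv[:,:,2]>130)&(hsv[:,:,0]>20)).astype(np.uint8)
    x0,x1,y0,y1=(110,215,210,320) if cam=='top' else (375,475,230,310)
    k=np.zeros_like(m);k[y0:y1,x0:x1]=m[y0:y1,x0:x1]
    k=cv2.morphologyEx(k,cv2.MORPH_OPEN,np.ones((5,5)));h=cv2.convexHull(cv2.findNonZero(k))
    w=np.array([ray(cam,q,0.032)[:2] for q in h[:,0].astype(float)],np.float32)
    print('disc',cam,cv2.minEnclosingCircle(w),w.min(0),w.max(0))
def quat(yaw):  # tool down, closing axis at yaw (+90)
    from scipy.spatial.transform import Rotation as R
    return (R.from_euler('z',yaw)*R.from_euler('x',np.pi)).as_quat()
for a in (8.2+90,8.2-90):
  for p in ((.471,.11,.06),(.4875,-.03,.06),(.447,-.303,.06),(.545,.053,.02),(.44,.32,.06),(.44,.24,.2),(.447,-.24,.06),(.447,-.36,.06)):
    q=env.solve_ik(np.array(p),quat(np.radians(a))); print(a,p,None if q is None else q.round(2))
E
```

```text
top blue [245.03484321 247.12195122] 287 [0.47105974 0.10991087]
top red [275.67039106 240.01396648] 358 [0.48591964 0.03863873]
top yellow [305.05610561 236.06270627] 303 [ 0.49353683 -0.02970339]
disc top ((0.4413357377052307, 0.31820443272590637), 0.09316002577543259) [0.34919748 0.22731797] [0.53280175 0.40979266]
scene blue [347.61776062 198.82239382] 259 [0.46987654 0.1110381 ]
scene red [319.86131387 185.62043796] 274 [0.48598462 0.03922453]
disc scene ((0.4440425932407379, 0.3170680105686188), 0.0899171531200409) [0.3547391  0.22726126] [0.5309255 0.3997755]
98.2 (0.471, 0.11, 0.06) [ 0.4   0.48 -0.92  2.12  0.54  0.8  -0.71]
98.2 (0.4875, -0.03, 0.06) [ 0.38  0.38 -0.53  2.12  0.29  0.71 -0.2 ]
98.2 (0.447, -0.303, 0.06) [ 0.75  0.42 -0.33  2.02  0.2   0.73  0.44]
98.2 (0.545, 0.053, 0.02) [ 0.22  0.53 -0.54  2.01  0.41  0.71 -0.44]
98.2 (0.44, 0.32, 0.06) [-0.05  0.56 -0.89  1.99  0.57  0.86 -1.1 ]
98.2 (0.44, 0.24, 0.2) [ 0.29  0.31 -1.07  1.96  0.32  1.05 -0.78]
98.2 (0.447, -0.24, 0.06) [ 0.69  0.38 -0.39  2.09  0.22  0.71  0.31]
98.2 (0.447, -0.36, 0.06) [ 0.8   0.46 -0.29  1.95  0.18  0.76  0.55]
-81.8 (0.471, 0.11, 0.06) [-1.26  0.69  1.21  2.2  -0.89  0.88 -2.48]
-81.8 (0.4875, -0.03, 0.06) [-0.96  0.7   1.21  2.19 -0.89  0.89 -2.18]
-81.8 (0.447, -0.303, 0.06) [ 0.26  0.41  0.26  2.05 -0.16  0.7  -2.37]
-81.8 (0.545, 0.053, 0.02) [-0.95  0.75  1.01  2.08 -0.9   0.83 -2.39]
-81.8 (0.44, 0.32, 0.06) [ 0.05  0.63 -1.03  1.98  0.68  0.93  1.95]
-81.8 (0.44, 0.24, 0.2) [ 0.26  0.3  -1.02  1.96  0.29  1.05  2.39]
-81.8 (0.447, -0.24, 0.06) [ 0.19  0.36  0.21  2.12 -0.12  0.67 -2.52]
-81.8 (0.447, -0.36, 0.06) [ 0.33  0.46  0.3   1.97 -0.2   0.73 -2.25]
```

```bash
cat > mv.py <<'E'
from meas import *
from scipy.spatial.transform import Rotation as R
Q=(R.from_euler('z',np.radians(98.2))*R.from_euler('x',np.pi)).as_quat()
JAR={'blue':(.4705,.1105),'red':(.4860,.0390),'yellow':(.4935,-.0297)}
M=np.array([.447,-.303]); Y=np.array([.102,.995])
MAT={'yellow':M-.062*Y,'red':M,'blue':M+.062*Y}
ZG,ZT=.060,.205
def say(*a):
    s=env.observe(); print(*a,'t',round(s['t'],1),s['tool_pos'].round(4),'F',np.round(s['force'],1),'gap',round(s['finger_gap'],3),'gf',round(s['gripper_force'],1))
def pick(xy,z,effort=40,zt=ZT):
    env.servo_line([*xy,zt],Q,speed=.25)
    env.servo_line([*xy,z+.02],speed=.2); env.servo_line([*xy,z],speed=.08)
    jaws.gripper_close(effort); say('grip')
    env.servo_line([*xy,zt],speed=.18); say('lift')
def place(xy,z,zt=ZT,over=.004):
    env.servo_line([*xy,zt],Q,speed=.25)
    env.servo_line([*xy,z+.015],speed=.18); env.pause(.15)
    h=env.servo_line([*xy,z-over],speed=.03,guard=5); say('place',h)
    jaws.let_go(); env.servo_line([*xy,zt],speed=.2)
E
python3 - <<'E'
from mv import *
env.goto([*JAR['yellow'],ZT],Q); say()
pick(JAR['yellow'],ZG)
place(MAT['yellow'],ZG-.002)
say('end'); save('top','top1.png'); save('wrist','w1.png')
E
```

```text
t 3.4 [ 0.4936 -0.0307  0.2049] F [-0.  -0.3 -0.2] gap 0.998 gf 0.0
grip t 5.3 [ 0.4938 -0.0297  0.0605] F [-1.4  0.1  6.2] gap 0.545 gf 40.0
lift t 6.3 [ 0.4929 -0.0298  0.2041] F [-0.5 -0.2 -2.2] gap 0.541 gf 41.3
place True t 9.3 [ 0.4413 -0.3646  0.0581] F [3.5 0.2 3.3] gap 0.546 gf 42.1
end t 10.7 [ 0.4401 -0.3643  0.2039] F [1.1 0.  0.2] gap 1.003 gf 0.0
```

View pics/top1.png

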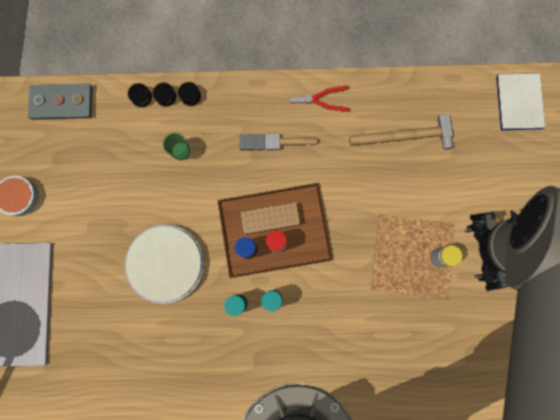

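Yellow stands upright on the mat (lid at 451,256), and red (276,240), blue (245,247) and the block are unmoved. I'll go on with red and blue.

```bash
python3 - <<'E'
from mv import *
for n in ('red','blue'):
    pick(JAR[n],ZG); place(MAT[n],ZG-.002)
env.servo_line([.50,.053,.25],Q,speed=.3); say('end')
im=save('top','top2.png'); save('scene','scene2.png')
for n in LID:
    b=blob(im,(0,150,90) if n=='red' else (100,150,60) if n=='blue' else LID[n][0],LID[n][1] if n!='red' else (6,255,255),(413,258),60)
    print(n, b and ray('top',b[1],.099))
print(spots('block','top'))
E
```

```text
grip t 14.2 [0.4862 0.039  0.0605] F [-1.9 -0.6  7.5] gap 0.544 gf 39.9
lift t 15.1 [0.4854 0.0388 0.2041] F [ 0.4  0.2 -1.1] gap 0.544 gf 41.2
place True t 18.2 [ 0.4471 -0.303   0.0579] F [ 1.2 -0.3  0.7] gap 0.543 gf 42.4
grip t 23.0 [0.4708 0.1106 0.0605] F [-1.8  0.3  6.2] gap 0.545 gf 40.0
lift t 23.9 [0.4699 0.1102 0.2041] F [-0.7  0.2 -3. ] gap 0.545 gf 41.4
place True t 27.0 [ 0.454  -0.2413  0.0581] F [ 2.9 -0.6  1.4] gap 0.55 gf 42.2
end t 29.6 [0.4997 0.0517 0.2494] F [ 0.3 -0.5  0.2] gap 0.996 gf 0.0
blue [ 0.45360324 -0.2386625   0.099     ]
red [ 0.44661916 -0.3023464   0.099     ]
yellow [ 0.44797009 -0.3747241   0.099     ]
[]
```

View pics/scene2.png

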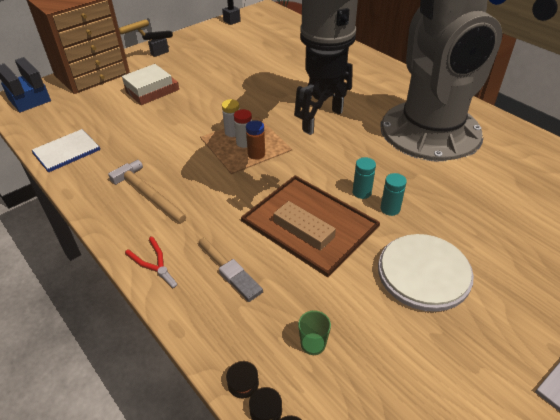

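View pics/top2.png

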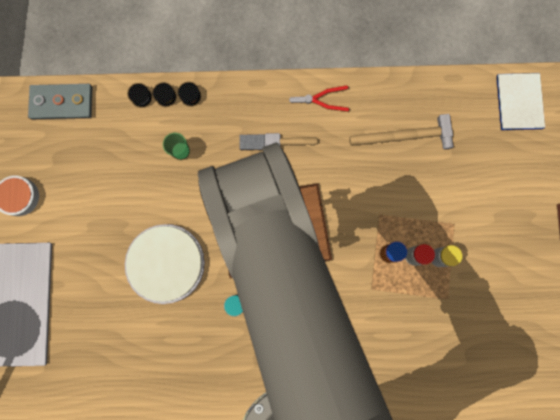

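```bash
python3 - <<'E'
from mv import *
im=cv2.imread('pics/top1.png')[:,:,::-1].copy(); b=blob(im,*LID['yellow'],(451,256),12); print(b[1:],ray('top',b[1],.099))
pick((.5454,.0531),.020,60)
place((.4425,.3177),.046)
env.servo_line([.49,.05,.25],Q,speed=.3); say('end')
im=save('top','top3.png'); save('scene','scene3.png'); print(spots('block','top'),spots('disc','top'),spots('block','scene'))
E
```

```text
(array([450.55714286, 255.775     ]), np.int32(280)) [ 0.4405074  -0.36335077  0.099     ]
grip t 32.2 [0.5454 0.0531 0.02  ] F [ 0.5 -0.6  0.9] gap -0.003 gf 0.0
lift t 33.4 [0.5449 0.0529 0.204 ] F [-0.7 -0.2 -0.5] gap 0.003 gf 0.0
place False t 36.6 [0.4425 0.3178 0.042 ] F [ 0.5 -0.1  0.4] gap -0.004 gf 0.0
end t 39.4 [0.4896 0.0514 0.2496] F [ 0.6  0.6 -0.1] gap 0.997 gf 0.0
[] [(0.97, array([0.4428, 0.3132, 0.0314]), array([165., 262.])), (0.43, array([ 0.4536, -0.2323,  0.0961]), array([393., 251.]))] [(0.46, array([0.7504, 0.0614, 0.0177]), array([235., 274.]))]
```

View pics/top3.png

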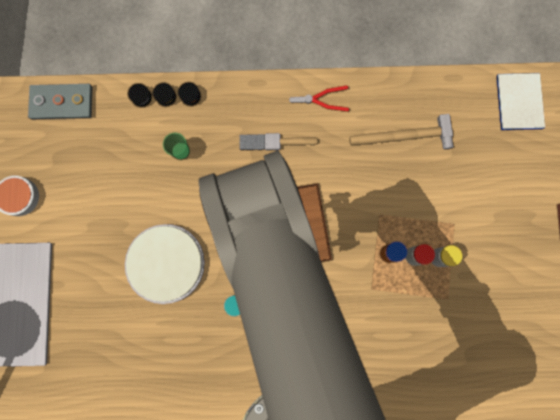

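View pics/scene3.png

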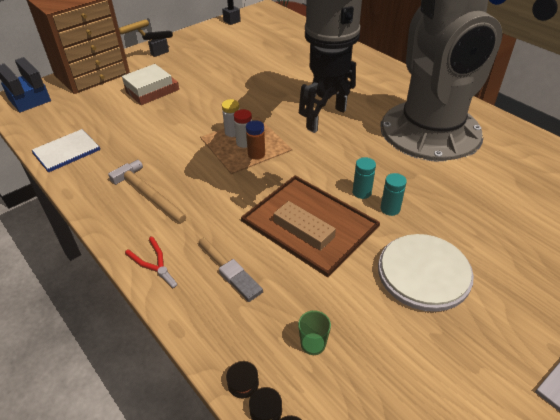

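```bash
python3 - <<'E'
from mv import *
for n in ('scene2','scene3'):
    im=cv2.imread(f'pics/{n}.png')[:,:,::-1].copy(); hsv=cv2.cvtColor(im,cv2.COLOR_RGB2HSV)
env.servo_line([.50,-.12,.30],Q,speed=.3)
save('wrist','w4.png'); save('top','top4.png'); print(spots('block','top'))
E
```

```text
[(0.58, array([0.546 , 0.0535, 0.0353]), array([270., 218.])), (0.46, array([0.7411, 0.2909, 0.0367]), array([175., 144.])), (0.4, array([ 0.7565, -0.3278,  0.0265]), array([419., 133.]))]
```

View pics/top4.png

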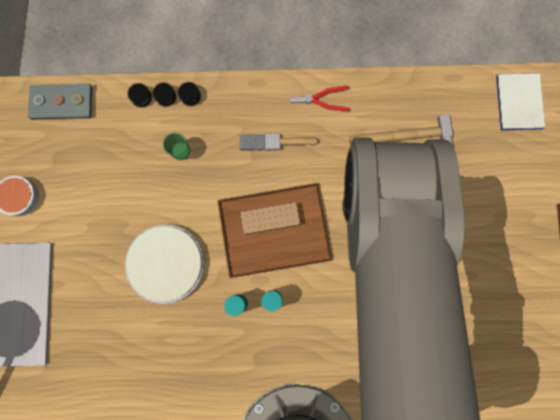

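```bash
python3 - <<'E'
from mv import *
for z in (.2414,.2494,.2604,.28,.30):
  print(z,[pix('scene',np.array([.4896+dx,.0514+dx*.144,z])).round() for dx in (-.05,0,.05)])
im=cv2.imread('pics/scene3.png'); cv2.imwrite('pics/s3c.png',cv2.resize(im[40:200,250:420],None,fx=3.5,fy=3.5,interpolation=cv2.INTER_CUBIC))
print(viewer.camera_params('wrist'))
E
```

```text
0.2414 [array([340., 126.]), array([326., 137.]), array([310., 148.])]
0.2494 [array([341., 123.]), array([326., 134.]), array([310., 145.])]
0.2604 [array([341., 118.]), array([326., 129.]), array([310., 141.])]
0.28 [array([342., 110.]), array([327., 121.]), array([311., 132.])]
0.3 [array([343., 102.]), array([327., 112.]), array([311., 124.])]
{'fovy': 58.40309416655547, 'cx': 273.0934145528472, 'cy': 210.50001784334512, 'mount': array([[ 4.72805447e-05, -9.63577481e-01, -2.67429311e-01,
         6.70355764e-02],
       [ 9.99997728e-01,  6.15485593e-04, -2.04086686e-03,
        -2.95632301e-04],
       [ 2.13113224e-03, -2.67428607e-01,  9.63575321e-01,
        -1.61834524e-01],
       [ 0.00000000e+00,  0.00000000e+00,  0.00000000e+00,
         1.00000000e+00]])}
```

View pics/s3c.png

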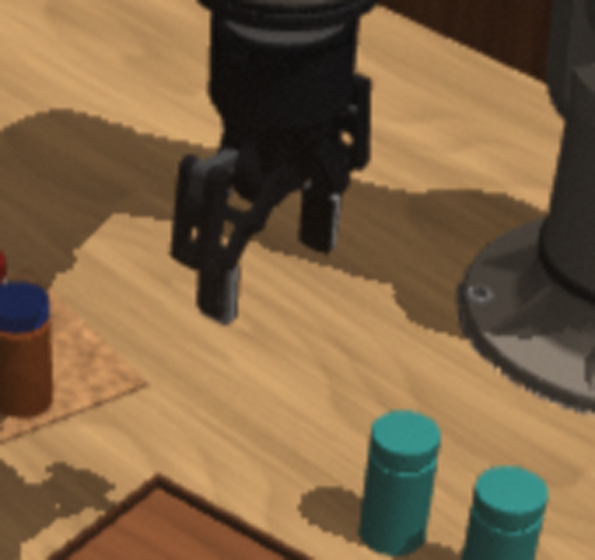

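View pics/w4.png

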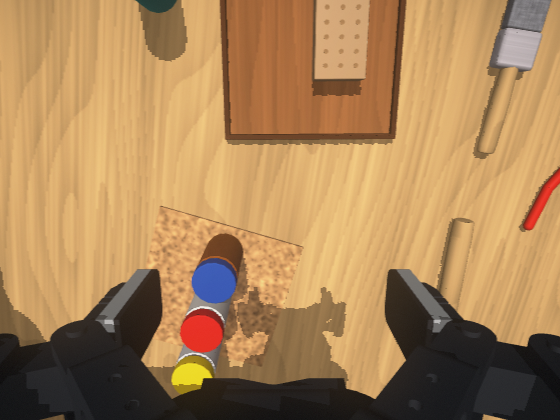

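The fingers closed at TCP z 0.020 without touching the block. It hasn't moved in the tray (270,218). In the scene crop the open fingertips appear about 25 mm higher than the stated geometry puts them, so I'll retry lower with a guarded descent.

```bash
python3 - <<'E'
from mv import *
xy=(.5454,.0531)
env.servo_line([*xy,.15],Q,speed=.3); env.servo_line([*xy,.02],speed=.18); env.pause(.15)
print(env.servo_line([*xy,-.010],speed=.05,guard=5)); say('low')
z=env.observe()['tool_pos'][2]
jaws.gripper_close(60); say('grip')
if env.observe()['finger_gap']>.5:
    env.servo_line([*xy,ZT],speed=.15); say('lift')
    if env.observe()['finger_gap']>.5:
        place((.4425,.3177),z+.026); 
        env.servo_line([.49,.05,.25],Q,speed=.3); say('end')
        save('top','top5.png'); print(spots('block','top'),spots('block','scene'))
E
```

```text
False
low t 43.2 [ 0.5455  0.0532 -0.01  ] F [-0.4  0.8 -0. ] gap 0.997 gf 0.0
grip t 43.7 [ 0.5457  0.0531 -0.0094] F [-2.  -0.6  8.5] gap 0.633 gf 63.5
lift t 45.2 [0.545  0.053  0.2042] F [-0.3  0.1 -1.7] gap 0.632 gf 63.3
place True t 48.3 [0.4424 0.3176 0.0166] F [-2.7 -1.9 11.5] gap 0.629 gf 64.8
end t 50.9 [0.4896 0.0514 0.2495] F [ 0.5  1.  -1.2] gap 1.0 gf 0.0
[] [(0.46, array([0.7504, 0.0614, 0.0177]), array([235., 274.]))]
```

```bash
python3 - <<'E'
import cv2
im=cv2.imread('pics/top5.png'); cv2.imwrite('pics/t5c.png',cv2.resize(im[210:320,105:225],None,fx=5,fy=5,interpolation=cv2.INTER_CUBIC))
E
```

```text
(no output)
```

View pics/t5c.png

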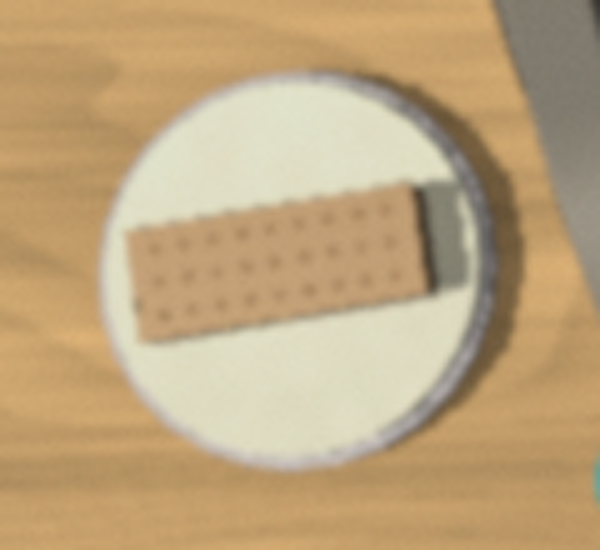

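```bash
python3 - <<'E'
from h import *
f=lambda u,v:(105+u/5,210+v/5)
c=[ray('top',f(*p),.062)[:2] for p in ((127,230),(412,182),(432,293),(143,342))]; print(np.mean(c,0))
w=np.array([ray('top',f(*p),.032)[:2] for p in ((108,275),(477,270),(300,80),(295,463),(165,135),(150,400),(430,410),(430,135))],np.float32)
print(cv2.minEnclosingCircle(w)); 
A=np.c_[2*w,np.ones(len(w))]; s=np.linalg.lstsq(A,(w**2).sum(1),rcond=None)[0]; print(s[:2],np.sqrt(s[2]+s[0]**2+s[1]**2))
E
```

```text
[0.44186516 0.31587963]
((0.4380020201206207, 0.31515681743621826), 0.09529510140419006)
[0.43832827 0.31621096] 0.09315918881070408
```

Block sits about 4 mm from the disc's centre, flat. Now I'll return the jars.

```bash
python3 - <<'E'
from mv import *
for n in ('blue','red','yellow'):
    pick(MAT[n],ZG-.002); place(JAR[n],ZG)
env.servo_line([.48,-.25,.30],Q,speed=.3); say('end')
im=save('top','top6.png'); save('scene','scene6.png')
LID['red']=((0,150,90),(6,255,255)); LID['blue']=((100,150,60),(125,255,255))
for n,u in dict(blue=(245,248),red=(276,240),yellow=(305,236)).items():
    b=blob(im,*LID[n],u,12); print(n,b and (b[1],b[2],ray('top',b[1],.101)))
E
```

```text
grip t 54.0 [ 0.4536 -0.2414  0.0586] F [-3.1  0.2  7. ] gap 0.547 gf 39.9
lift t 55.0 [ 0.4527 -0.2411  0.204 ] F [-1.1  0.5 -2. ] gap 0.547 gf 41.4
place True t 58.0 [0.4702 0.1104 0.0601] F [-0.5 -0.2 -2.1] gap 0.549 gf 42.4
grip t 62.8 [ 0.4472 -0.3033  0.0585] F [-1.9  0.3  7.4] gap 0.547 gf 40.2
lift t 63.8 [ 0.4465 -0.3027  0.204 ] F [ 0.5  0.1 -1.9] gap 0.543 gf 41.2
place True t 66.9 [0.4861 0.039  0.0599] F [ 1.5  0.  -0.2] gap 0.545 gf 42.4
grip t 71.6 [ 0.4409 -0.3649  0.0585] F [-0.4  0.7  5.1] gap 0.546 gf 40.5
lift t 72.6 [ 0.4401 -0.3644  0.2039] F [ 0.   0.2 -1.8] gap 0.547 gf 41.3
place True t 75.6 [ 0.4942 -0.0296  0.0603] F [3.  0.6 3.1] gap 0.548 gf 42.1
end t 77.9 [ 0.48   -0.2482  0.2989] F [ 0.7  0.5 -0.3] gap 1.001 gf 0.0
blue (array([244.97909408, 247.90243902]), np.int32(287), array([0.46925618, 0.11006   , 0.101     ]))
red (array([275.53295129, 240.46418338]), np.int32(349), array([0.48488167, 0.03897778, 0.101     ]))
yellow (array([305.00651466, 236.67752443]), np.int32(307), array([ 0.49211031, -0.02954898,  0.101     ]))
```

View pics/scene6.png

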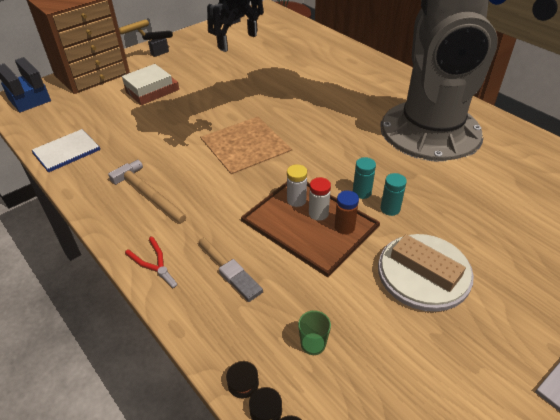

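All three jars are upright, within 2 mm of where they started. The block is on the disc (427,262), and the brush, hammer and beaker haven't moved.

```bash
python3 -c "
from h import *
print(env.sign_off())"
```

```text
the job is handed in; nothing more can be done
None
```

The job is handed in at about 78 s, with no verdict shown: by the cameras, the block lies flat about 4 mm from the disc's centre, and all three jars stand upright in the tray within about 2 mm of their starting spots; the first grab at the block missed, without moving it, because the fingertips sit about 25 mm higher than stated.

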